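Fit a keyed shaft into a pulley hub and hold it home

TASK

Slide the keyed shaft (bright steel, brass key, red paint line) out of the open front of its slot in the blue rack and fit it upright, key end down, into the hub of the clamped belt pulley, turning it until the key drops into the keyway. Then keep pushing until its wide collar has pressed the brass spring ring down and sits on the hub face, and finish still gripping and pushing it there, because the spring lifts it again if you let go and I have yet to tighten the grub screw. Leave the plain shaft in its slot and do not shift the tools lying about.

Things in the scene. Friction and masses are not known exactly. Their poses are not given: they have to be found in the camera images.
- keyed_shaft: Bright steel stepped shaft, 118 mm long, 0.45 to 0.6 kg, hanging upright in either of the rack's two slots. Origin: centre of its lower end face; z runs up the shaft. 0-53 mm above the origin: 24 mm diameter (lower edge chamfered 4 mm); 53-61: collar, 52 mm; 61-71: neck, 24 mm, in the rack's slot; 71-76: flange, 40 mm, resting on the rack's plate; 76-118: round grip end, 28 mm.
- shaft_grip (a point): Middle of the keyed shaft's round grip end, on the axis, 97 mm above the lower end. The grip end (28 mm diameter, 42 mm long) can be gripped from above at any yaw. A red paint line on its top and side points to the key (the shaft's own -x side).
- shaft_key (a point): Lower outer edge of the brass key: on the shaft's own -x side, 15.2 mm from the axis, 14 mm above the lower end. The key is 8 mm wide and 22 mm long (14 to 36 mm above the lower end).
- shaft_collar (a point): Centre of the underside of the shaft's wide collar (52 mm diameter), 53 mm above the lower end; at the end it sits on the hub face.
- plain_shaft: Dark shaft of the same outline without key and paint line, hanging in the other slot, its top 155 mm above the bench; origin as for the keyed shaft. Stays there; carry the keyed shaft clear of it.
- shaft_rack: Blue steel rack, fixed to the bench. Origin: on the bench midway between its two slots, which are 27 mm wide, lie at y = +55 and -55 mm, run along the rack's x and are open towards -x only. A hung shaft stands at x = 0. The 6 mm plate catches the neck between flange and collar (4 mm play in height): a shaft cannot be lifted out, only drawn out level towards -x.
- rack_front (a point): Middle of the front edge of the rack's slotted plate, on its top: 108 mm above the bench, 32 mm in front (-x) of the rack's origin. Collar and flange of a shaft are clear of the plate when it has been drawn 60 mm towards the rack's -x.
- pulley_fixture: Two-groove belt pulley, 112 mm diameter, clamped on a steel plate (160 x 235 x 12 mm) by two strap clamps at its y sides (studs end 72 mm above the bench); all fixed. Origin: on the bench under the pulley's axis, z up. The keyway is on the fixture's own -x side of the bore; a red line on the hub points to it. The key fits when shaft and fixture have the same yaw (play 3 degrees either way).
- hub_face (a point): Centre of the hub's top face (60 mm diameter), 68 mm above the bench. A round recess in it, 43 mm wide and 10 mm deep, holds the spring and its ring.
- bore_mouth (a point): Centre of the upper end of the keyed bore (floor of the recess), 58 mm above the bench, axes as the fixture. Bore 25.6 mm diameter, 46 mm deep; keyway 9.6 mm wide, to 16.8 mm from the axis. With the key out of line the shaft stops with its lower end 14 mm below this point; in line it drops freely until the collar meets the ring (37 mm below); fully home it is 43 mm below.
- spring_ring (a joint): Brass ring (35 mm bore, 41 mm outside) on a spring round the bore, 6 mm proud of the hub face. 0 = up, 0.006 m = pushed flush, when the collar sits on the hub face. It pushes back with 9 N at 0 and 15 N at 0.006; the shaft's weight alone does not move it.
- hex_key: Black hex key, 37 x 107 x 9 mm, lying on the bench; leave alone. Origin: centre of its underside.
- paint_marker: Black and red paint marker, 120 mm long, lying; leave alone. Origin: centre of its underside.
- bolt: Bolt with nut, 56 mm long, 30 mm across, lying; leave alone. Origin: centre of its underside.
- ratchet: Ratchet, 200 mm, lying; leave alone. Origin: centre of its underside.
- screwdriver_flat: Black-handled screwdriver, 200 mm, lying; leave alone. Origin: centre of its underside.

How it is judged:
By the outcome, as a careful person would: the job done as asked, in the order asked, and still so for the second after the job is handed in, while the arm keeps its last pose, push and grip.
It also fails if it takes over 61 s, if anything falls off the work surface, if the arm or the gripper's body presses on something with over 40 N, if the wrist force passes 120 N, or if a joint passes its speed limit or range.

ROBOT

A 6-joint arm with a two-finger parallel gripper is mounted at the origin on the work surface; the furniture and walls round the work are solid. World frame = base frame: x ahead of the robot, y to its left, z up, the work surface at z = 0. Lengths are in m, angles in degrees, forces in N, time in s.
With the tool pointing down it reaches from about 0.325 to 0.9 m from the base axis. Payload 6.1 kg.
Tool frame: the origin (TCP) lies at the very end of the fingers, on their centre line; the grasp point (between the pads) lies 19 mm behind it (grasp_offset is the distance from the TCP to the grasp point, in m); z points along the fingers, x is the direction in which the jaws open and shut, and the axes are right-handed (so a half turn about z gives the same grasp; the last joint's range is limited). The gripper opens to 85 mm and grips with 20 to 120 N. Pads are 22 mm wide; open, the fingers measure 114 mm over their backs; the gripper's body (76 mm by 85 mm) begins 54 mm behind the grasp point. The pads swing forward as they close: fully open they stand 13 mm farther back than shut.
Start: joints at [-82.741, 12.628, 87.462, -0, 79.91, -7.225], TCP at [0.156, -0.605, 0.231] pointing down, gripper open.
Joint ranges: [-170.65, 170.65], [-52.31, 119.04], [5.05, 147.46], [-71.25, 251.25], [11.57, 151.72], [-153.62, 153.62]. Speed limits (degrees/s): [147.25, 147.25, 172.46, 180, 180, 180].

INTERFACE

Orientations are given as [roll, pitch, yaw] about the fixed x, y, z axes, in that order (R = Rz(yaw) Ry(pitch) Rx(roll)).
In Python, from bench import * gives the robot as it stands. Calls block until the motion is done:
- move_to(position, orientation): joint-space move of the TCP to a pose.
- servo_line(position, feed=0.15, rot=None, until_force=None): straight line of the TCP; rot=None keeps the orientation; feed is the mean speed in m/s. With until_force (N) it stops when the force on the tool has changed by that much, and returns True; else False.
- set_joints(angles): joint-space move.
- move_gripper(opening): finger opening in m; the grip force is fixed at half the most; returns when the fingers have stopped.
- pause(seconds).
- ik(position, orientation): joint angles nearest the present ones, or None.
- snapshot(name): name is "scene" or "top" or "wrist"; returns the picture (480x640x3 uint8, red, green, blue); there is no depth.
- camera_model(name): a dict with "fx", "fy", "cx", "cy" (pixels), "R" (3x3) and "t" (3): a world point X has camera coordinates R X + t; the wrist camera has in their place "hand_eye" (4x4, takes a point from camera to tool coordinates, whose origin is the TCP and whose axes are the tool frame's). Camera axes: x right, y down, z forward; pixel columns grow to the right and rows downward; lengths in m; the calibration is good to about 2 mm. A picture is of the moment at which its call begins: read the wrist's pose just before it. camera_model takes no time and is no camera call.
A pose or a line that the arm cannot do raises IKError and nothing moves.
- finish_job(): hands the job in, once; it reports no verdict.
Readings, each from a call of its own:
- current_time(): time.
- current_qpos(): joint angles.
- current_qvel(): joint speeds.
- current_effort(): joint torques, N m.
- current_eef_pos(): TCP position.
- current_tool_rot(): TCP orientation.
- current_wrist_force(): force on the tool from outside, world axes, zero at the start.
- current_wrist_torque(): the same for the moment, N m.
- current_gripper_width(): finger opening in m.
Only numpy, scipy, OpenCV 4.12 (cv2) and the standard library are available. Lean on these libraries where they do the work, as an engineer would, in place of code of your own. Each camera call takes 0.05 s, during which the arm holds its last target.

## Working session

There is one attempt and no reset: what is moved stays moved. The work goes in short steps, each a Python script; the robot and the scene stay as the last script left them, time stands still between calls to the robot, and variables do not carry over. Pictures are saved under pics/ and viewed, and the job is handed in when it is done.

```bash
ls; mkdir -p pics
python3 - <<'E'
from bench import *
import cv2, numpy as np
for n in ["scene","top","wrist"]:
    im=snapshot(n); cv2.imwrite(f"pics/{n}0.png",im[:,:,::-1])
    m=camera_model(n); print(n,{k:np.round(v,4).tolist() for k,v in m.items()})
print(current_time(),current_eef_pos(),current_tool_rot(),current_wrist_force())
E
```

```text
pics
scene {'fx': 553.461, 'fy': 553.461, 'cx': 319.3982, 'cy': 244.1046, 'R': [[-0.6561, -0.7545, -0.0183], [-0.5063, 0.458, -0.7307], [0.5597, -0.4701, -0.6825]], 't': [0.3726, 0.3923, 1.0747]}
top {'fx': 454.222, 'fy': 454.222, 'cx': 328.8164, 'cy': 245.2469, 'R': [[-0.0037, -0.9998, 0.0178], [-0.9969, 0.0023, -0.0782], [0.0781, -0.0181, -0.9968]], 't': [-0.0285, 0.616, 1.0713]}
wrist {'fx': 362.0746, 'fy': 362.0746, 'cx': 320.8353, 'cy': 238.7178, 'hand_eye': [[1.0, -0.0004, 0.0005, -0.0016], [0.0002, 0.9449, 0.3273, -0.0846], [-0.0006, -0.3273, 0.9449, -0.1413], [0.0, 0.0, 0.0, 1.0]]}
0.15 [ 0.15625515 -0.60466672  0.230425  ] [-1.79988783e+02  8.70961010e-02 -7.55157967e+01] [0.01435566 0.03617007 0.35532839]
```

View pics/scene0.png

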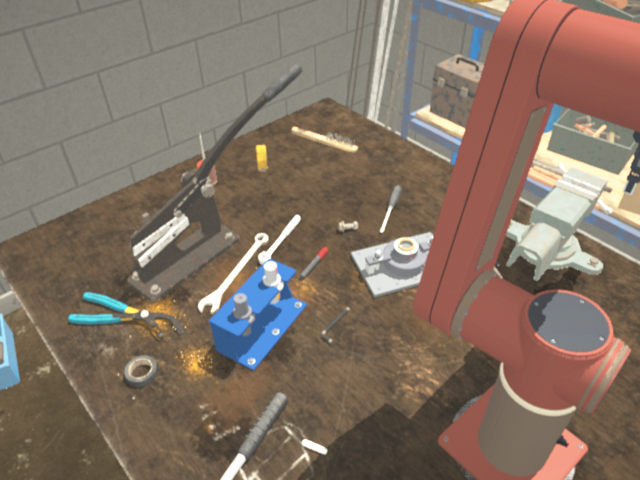

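View pics/top0.png

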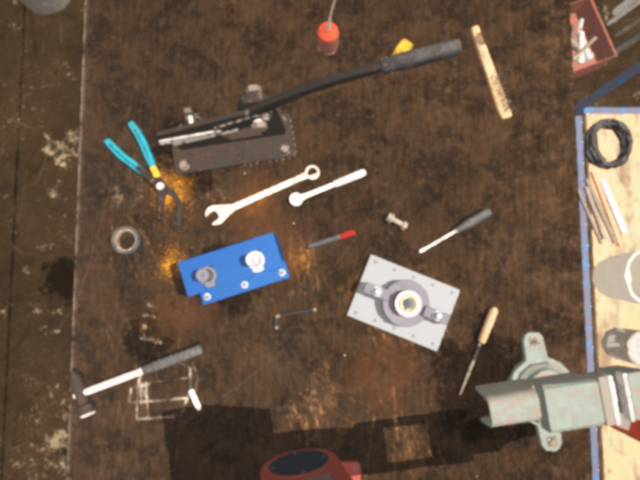

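View pics/wrist0.png

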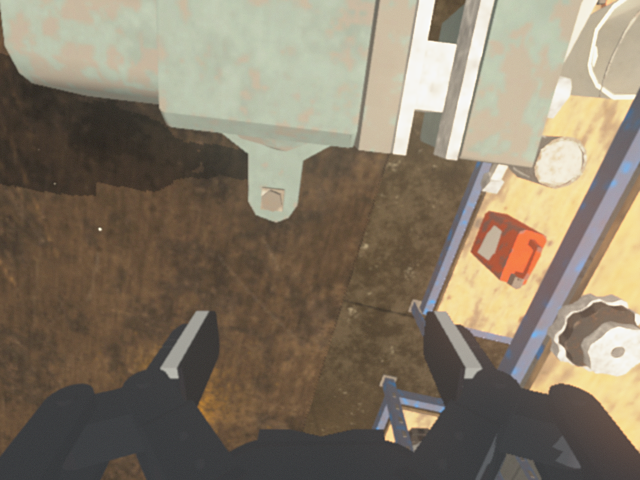

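Run:
```python
import cv2
t=cv2.imread('pics/top0.png'); s=cv2.imread('pics/scene0.png')
a=cv2.resize(t[225:315,170:300],None,fx=6,fy=6,interpolation=cv2.INTER_CUBIC)
b=cv2.resize(t[245:360,335:470],None,fx=5,fy=5,interpolation=cv2.INTER_CUBIC)
cv2.imwrite('pics/t_rack.png',a);cv2.imwrite('pics/t_pul.png',b)
c=cv2.resize(s[250:375,200:320],None,fx=4.8,fy=4.8,interpolation=cv2.INTER_CUBIC)
cv2.imwrite('pics/s_rack.png',c)
```

```text
(no output)
```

View pics/t_rack.png

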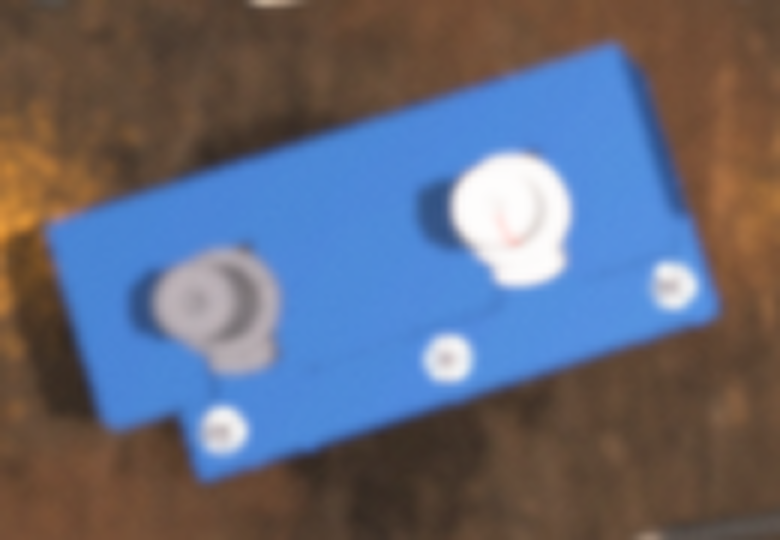

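View pics/t_pul.png

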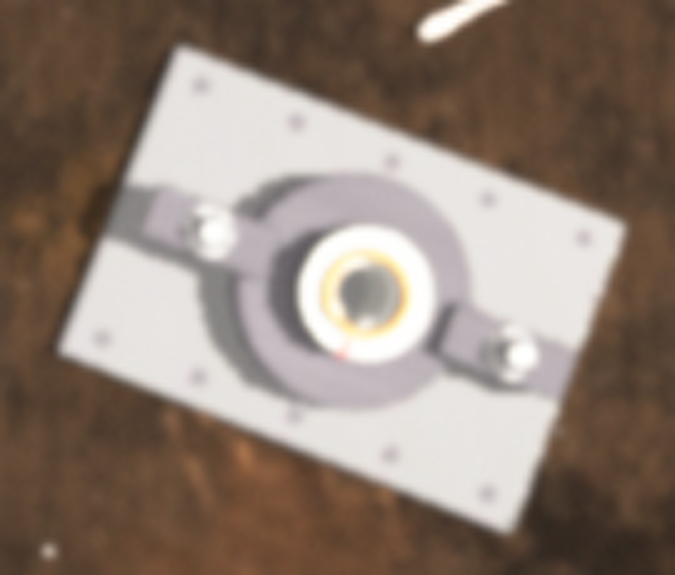

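View pics/s_rack.png

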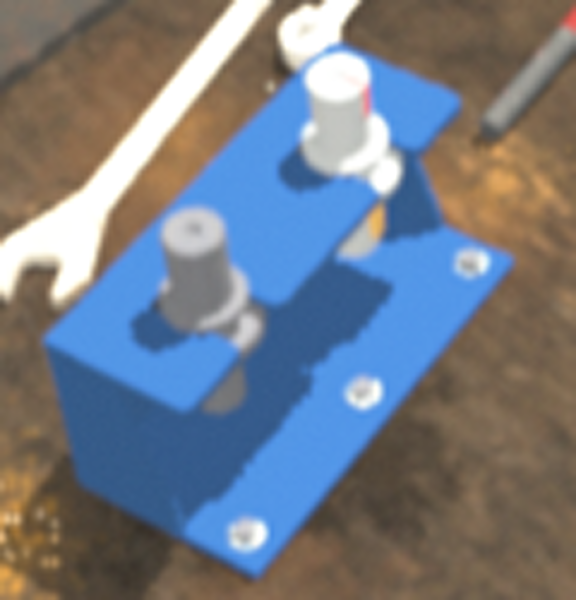

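```bash
cat > h.py <<'E'
import numpy as np, cv2
from scipy.spatial.transform import Rotation as Ro
from bench import *
def ray(name,uv,pose=None):
    m=camera_model(name); d=np.array([(uv[0]-m['cx'])/m['fx'],(uv[1]-m['cy'])/m['fy'],1.])
    if name=='wrist':
        p,r=pose; T=np.eye(4); T[:3,:3]=Ro.from_euler('xyz',r,degrees=True).as_matrix(); T[:3,3]=p
        W=T@np.array(m['hand_eye']); return W[:3,3],W[:3,:3]@d
    R=np.array(m['R']); return -R.T@np.array(m['t']),R.T@d
def onz(name,uv,z,pose=None):
    c,d=ray(name,uv,pose); return c+d*(z-c[2])/d[2]
def proj(name,X,pose=None):
    m=camera_model(name); X=np.array(X)
    if name=='wrist':
        p,r=pose; T=np.eye(4); T[:3,:3]=Ro.from_euler('xyz',r,degrees=True).as_matrix(); T[:3,3]=p
        W=np.linalg.inv(T@np.array(m['hand_eye'])); c=W[:3,:3]@X+W[:3,3]
    else: c=np.array(m['R'])@X+np.array(m['t'])
    return np.array([m['fx']*c[0]/c[2]+m['cx'],m['fy']*c[1]/c[2]+m['cy']])
def wsnap(fn):
    pose=(np.array(current_eef_pos()),np.array(current_tool_rot())); im=snapshot('wrist')
    cv2.imwrite('pics/'+fn,im[:,:,::-1]); print(fn,np.round(pose[0],4).tolist(),np.round(pose[1],2).tolist(),round(current_time(),2))
    return pose,im
E
python3 - <<'E'
from h import *
R=lambda x,y:(x/6+170,y/6+225); P=lambda x,y:(x/5+335,y/5+245)
pr=lambda n,X:print(n,np.round(X,4).tolist())
for n,uv,z in [('keyed top',R(500,205),.155),('plain top',R(197,302),.155),('BL',R(48,225),.108),('BR',R(618,42),.108),('FL',R(110,430),.108)]: pr(n,onz('top',uv,z))
a=onz('top',R(500,200),.155);b=onz('top',R(513,243),.155);print('paint yaw',np.degrees(np.arctan2(*(a-b)[1::-1])))
a=onz('top',R(48,225),.108);b=onz('top',R(618,42),.108);print('rack yaw',np.degrees(np.arctan2(*(a-b)[1::-1]))-90)
a=onz('top',P(180,47),.012);b=onz('top',P(60,350),.012);print('fix yaw',np.degrees(np.arctan2(*(a-b)[1::-1])))
c=onz('top',P(515,530),.012);b=onz('top',P(60,350),.012);d=onz('top',P(625,228),.012);print('fix yaw',np.degrees(np.arctan2(*(b-c)[1::-1]))-90);pr('platectr',(a+b+c+d)/4)
pr('hub',onz('top',P(367,292),.068)); pr('red',onz('top',P(343,352),.068))
for n,uv in [('hexkey',(293,315)),('marker',(333,239)),('bolt',(397,221)),('ratchet',(330,188)),('sd',(455,230)),('hexkey end',(277,326))]: pr(n,onz('top',uv,.005))
sr=lambda x,y:(x/4.8+200,y/4.8+250)
pr('scene keyed top',onz('scene',sr(340,75),.155));pr('scene plain',onz('scene',sr(195,232),.155)); pr('scene hub',onz('scene',(405,244),.068))
E
```

```text
keyed top [0.5766, 0.1316, 0.155]
plain top [0.5429, 0.2371, 0.155]
BL [0.5719, 0.3043, 0.108]
BR [0.6393, 0.0954, 0.108]
FL [0.4968, 0.2801, 0.108]
paint yaw 17.237644937486944
rack yaw 17.865466398182747
fix yaw -22.172538475806917
fix yaw -21.69207302208335
platectr [0.4772, -0.2123, 0.012]
hub [0.4779, -0.2122, 0.068]
red [0.4507, -0.2006, 0.068]
hexkey [0.4482, 0.0567, 0.005]
marker [0.6328, -0.0411, 0.005]
bolt [0.6772, -0.1995, 0.005]
ratchet [0.7598, -0.0342, 0.005]
sd [0.6546, -0.3431, 0.005]
hexkey end [0.422, 0.0952, 0.005]
scene keyed top [0.5761, 0.1321, 0.155]
scene plain [0.5417, 0.2379, 0.155]
scene hub [0.483, -0.2147, 0.068]
```

Run:
```python
from h import *
print(ik([.5763,.1318,.25],[180,0,18]), ik([.478,-.212,.2],[180,0,-21]))
move_to([.5763,.1318,.25],[180,0,18])
pose,im=wsnap('w1.png')
u=proj('wrist',[.5763,.1318,.155],pose); print(u)
x,y=u.astype(int); cv2.imwrite('pics/w1c.png',cv2.resize(im[y-75:y+75,x-100:x+100,::-1],None,fx=4,fy=4,interpolation=cv2.INTER_CUBIC)); print(x-100,y-75)
```

```text
[ 5.24165959e+00  7.34987172e+00  9.14334276e+01 -2.54444375e-14
  8.12167007e+01 -1.27583404e+01] [-3.25631437e+01  2.34864803e-02  1.04580241e+02 -2.54444375e-14
  7.53962730e+01 -1.15631437e+01]
w1.png [0.5765, 0.1309, 0.25] [179.99, 0.01, 17.92] 3.17
[320.7185337  242.99569398]
220 167
```

View pics/w1.png

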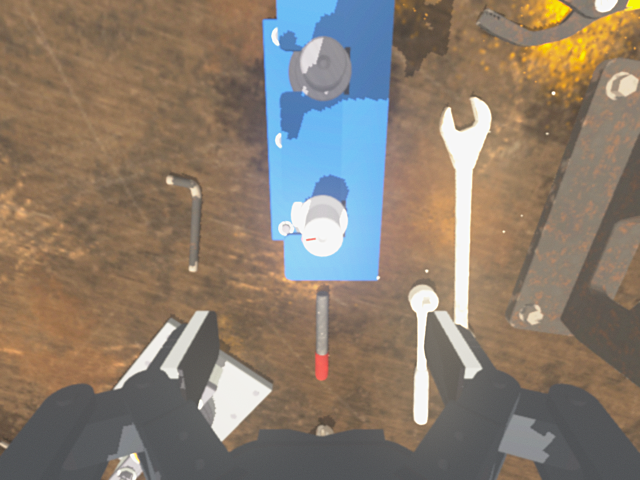

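View pics/w1c.png

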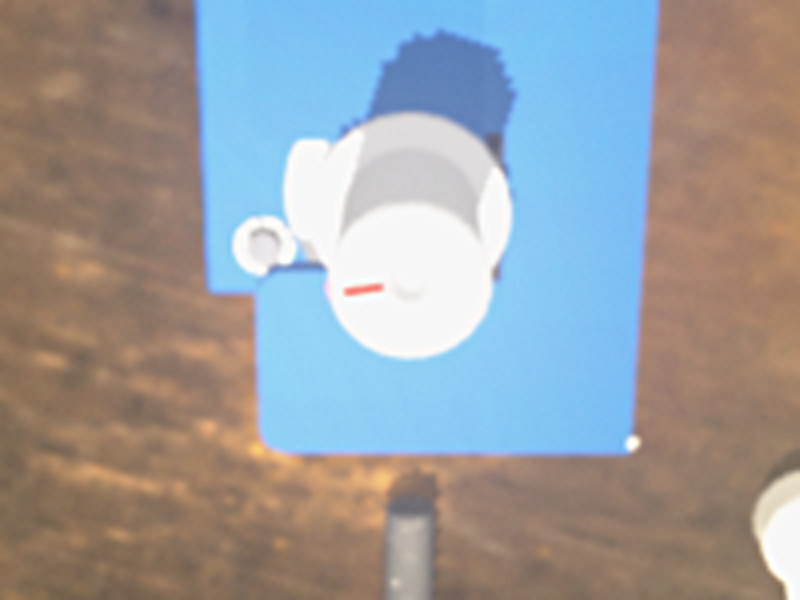

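Run:
```python
from h import *
pose=([.5765,.1309,.25],[179.99,.01,17.92]); C=lambda x,y:(x/4+220,y/4+167)
a=onz('wrist',C(411,282),.155,pose); print('top',a)
l=onz('wrist',C(329,281),.155,pose);r=onz('wrist',C(493,281),.155,pose);print('dia',np.linalg.norm(l-r))
for A,B in [((345,292),(383,287)),((345,292),(411,283)),((345,292),(411,281.5))]:
    p=onz('wrist',C(*A),.155,pose);q=onz('wrist',C(*B),.155,pose);print('paint',np.degrees(np.arctan2(*(q-p)[1::-1])))
p=onz('wrist',C(659,0),.108,pose);q=onz('wrist',C(637,430),.108,pose);print('rack',np.degrees(np.arctan2(*(p-q)[1::-1]))-90)
p=onz('wrist',C(275,455),.108,pose);q=onz('wrist',C(625,455),.108,pose);print('rack side',np.degrees(np.arctan2(*(q-p)[1::-1])))
print('plain',onz('wrist',(323,61),.155,pose))
```

```text
top [0.5763897  0.13600978 0.155     ]
dia 0.02829297307423246
paint 25.830525341252464
paint 26.114359307407934
paint 27.456307001990968
rack 18.27440101070806
rack side 17.901558693600304
plain [0.54246493 0.24083248 0.155     ]
```

Run:
```python
from h import *
move_to([.478,-.212,.163],[180,0,-22]); pause(.3)
pose,im=wsnap('w2.png')
u=proj('wrist',[.478,-.212,.068],pose); print(u)
x,y=u.astype(int); cv2.imwrite('pics/w2c.png',cv2.resize(im[y-75:y+75,x-100:x+100,::-1],None,fx=4,fy=4,interpolation=cv2.INTER_CUBIC)); print(x-100,y-75)
```

```text
w2.png [0.4784, -0.2114, 0.1632] [-180.0, -0.02, -21.92] 4.9
[321.66031563 244.79063595]
221 169
```

View pics/w2.png

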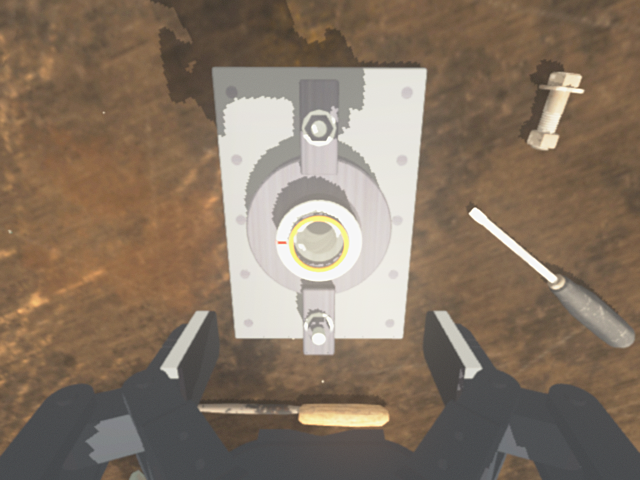

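View pics/w2c.png

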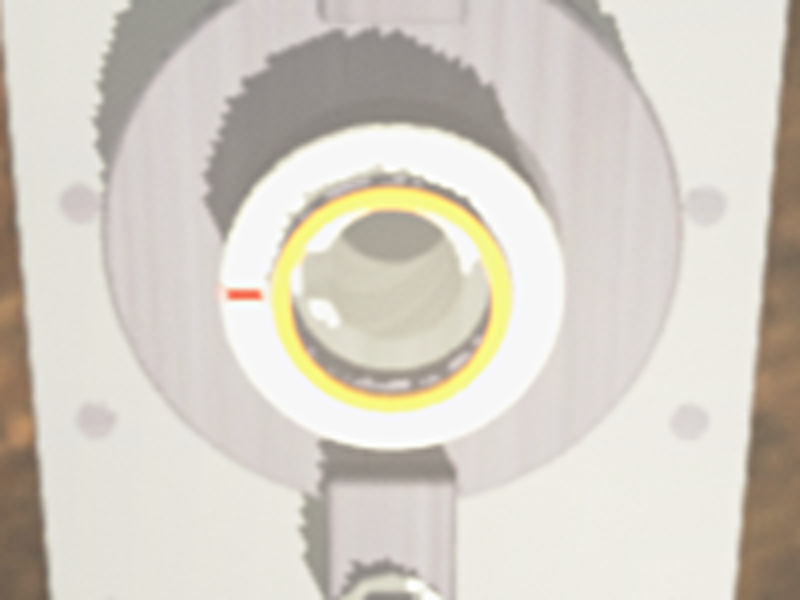

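Run:
```python
from h import *
pose=([.4784,-.2114,.1632],[180,-.02,-21.92]); C=lambda x,y:(x/4+221,y/4+169)
h=onz('wrist',C(393,285.5),.068,pose);print('hub',h)
def fit(pts,z,c):
    P=np.array([onz('wrist',C(*p),z,pose)[:2] for p in pts]); 
    A=np.c_[2*P,np.ones(len(P))];s=np.linalg.lstsq(A,(P**2).sum(1),rcond=None)[0];print(c,s[:2],'r',np.sqrt(s[2]+s[0]**2+s[1]**2))
fit([(221,287),(565,287),(393,121),(393,450)],.068,'hub')
fit([(272,297),(513,297),(392,184),(392,412)],.074,'ring')
p=onz('wrist',C(228,294.5),.068,pose);q=onz('wrist',C(262,295),.068,pose);print('red yaw',np.degrees(np.arctan2(*(q-p)[1::-1])),'via ctr',np.degrees(np.arctan2(*(h-p)[1::-1])))
W=lambda x,y:onz('wrist',(x,y),.012,pose)
for A,B in [((213,67),(236,338)),((426,68),(404,338))]:
    p,q=W(*A),W(*B);print('plate',np.degrees(np.arctan2(*(p-q)[1::-1]))-90)
p,q=W(213,67),W(426,68);print('plate',np.degrees(np.arctan2(*(q-p)[1::-1])))
print('plate ctr',np.mean([W(213,67),W(426,68),W(236,338),W(404,338)],0), np.linalg.norm(W(213,67)-W(426,68)),np.linalg.norm(W(213,67)-W(236,338)))
```

```text
hub [ 0.4776291  -0.20835675  0.068     ]
hub [ 0.47718382 -0.20947223] r 0.03002752617132531
ring [ 0.47730881 -0.20897786] r 0.02047081594518509
red yaw -22.848803929876354 via ctr -18.642919511574497
plate -22.174984534696776
plate -21.603902556635916
plate -22.16662405678523
plate ctr [ 0.47743144 -0.20969934  0.012     ] 0.15647768499412773 0.23274404911980373
```

Run:
```python
from h import *
move_to([.5763,.1325,.25],[180,0,26]); pause(.3)
pose,im=wsnap('w3.png')
u=proj('wrist',[.5763,.1325,.155],pose); print(u)
x,y=u.astype(int); cv2.imwrite('pics/w3c.png',cv2.resize(im[y-50:y+50,x-60:x+60,::-1],None,fx=6,fy=6,interpolation=cv2.INTER_CUBIC)); print(x-60,y-50)
s=snapshot('top'); cv2.imwrite('pics/top3.png',s[:,:,::-1])
```

```text
w3.png [0.5764, 0.1316, 0.2498] [-180.0, 0.02, 25.91] 6.62
[320.84916229 243.10817024]
260 193
```

View pics/w3c.png

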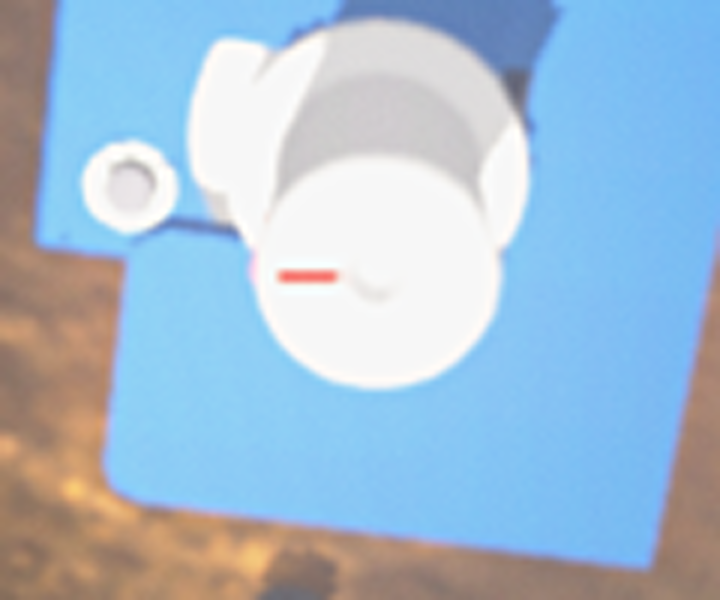

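Run:
```python
from h import *
pose=([.5764,.1316,.2498],[180,.02,25.91]); C=lambda x,y:(x/6+260,y/6+193)
def fit(pts,z,c):
    P=np.array([onz('wrist',C(*p),z,pose)[:2] for p in pts]); 
    A=np.c_[2*P,np.ones(len(P))];s=np.linalg.lstsq(A,(P**2).sum(1),rcond=None)[0];print(c,s[:2],'r',np.sqrt(s[2]+s[0]**2+s[1]**2));return s[:2]
def tool(d,yaw):
    y=np.radians(yaw);return np.array([d[0]*np.cos(y)+d[1]*np.sin(y), d[0]*np.sin(y)-d[1]*np.cos(y)])
s=fit([(256,272),(500,272),(378,154),(378,389)],.155,'top')
print('wrist-top in tool', tool(s-np.array([.5766,.1318]),25.9), 'hub', tool(np.array([.4773,-.2093])-np.array([.4779,-.2122]),-21.9))
p=onz('wrist',C(280,277),.155,pose);q=onz('wrist',C(336,277),.155,pose);print(np.degrees(np.arctan2(*(q-p)[1::-1])))
```

```text
top [0.57623482 0.13610292] r 0.014172817017341287
wrist-top in tool [ 0.00155103 -0.00403024] hub [-0.00163837 -0.00246693]
25.899528560532534
```

```bash
cat >> h.py <<'E'
def st(m=''):
    print(m,round(current_time(),2),'p',np.round(current_eef_pos(),4).tolist(),'r',np.round(current_tool_rot(),2).tolist(),'F',np.round(current_wrist_force(),1).tolist(),'T',np.round(current_wrist_torque(),2).tolist(),'w',round(float(current_gripper_width()),4))
E
python3 - <<'E'
from h import *
servo_line([.5774,.1342,.1165],feed=.12,rot=[180,0,26.1]); st('down')
move_gripper(0.02); st('grip'); pause(.2); st()
pose,im=wsnap('w4.png'); s=snapshot('scene'); cv2.imwrite('pics/s4.png',s[:,:,::-1])
E
```

```text
down 7.94 p [0.5782, 0.1343, 0.1176] r [179.96, -0.1, 26.1] F [-0.1, 0.1, 0.5] T [0.03, 0.02, -0.01] w 0.0856
grip 8.51 p [0.5773, 0.1341, 0.1169] r [180.0, 0.02, 26.11] F [-2.3, -1.4, 5.6] T [-0.15, 0.46, 0.05] w 0.0269
 8.71 p [0.5773, 0.1341, 0.1169] r [180.0, 0.02, 26.1] F [-3.8, -1.3, 5.0] T [-0.12, 0.53, -0.03] w 0.0266
w4.png [0.5773, 0.1341, 0.1169] [180.0, 0.02, 26.1] 8.76
```

View pics/w4.png

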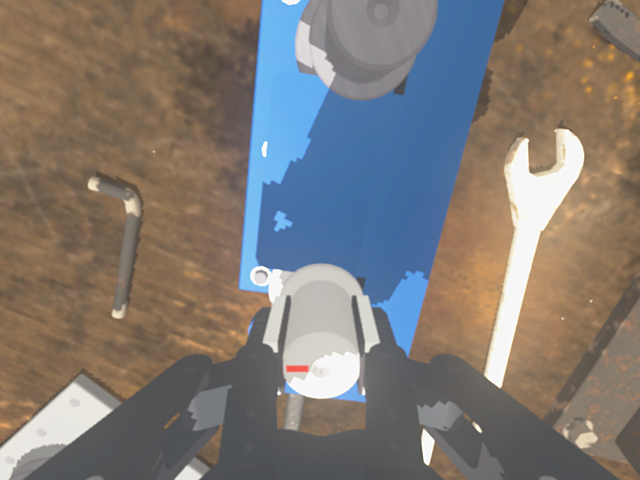

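View pics/s4.png

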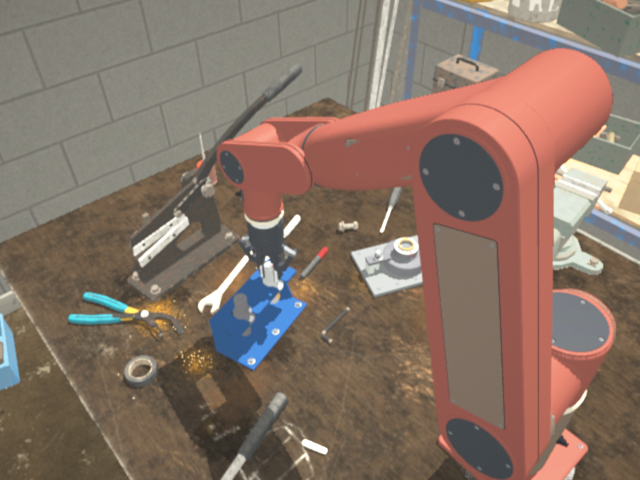

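Run:
```python
from h import *
im=cv2.imread('pics/w4.png'); cv2.imwrite('pics/w4c.png',cv2.resize(im[310:410,260:380],None,fx=6,fy=6,interpolation=cv2.INTER_CUBIC))
pose=([.5773,.1341,.1169],[180,.02,26.1])
print(proj('wrist',[.5773,.1341,.155],pose))
```

```text
[319.91470226 375.35797897]
```

View pics/w4c.png

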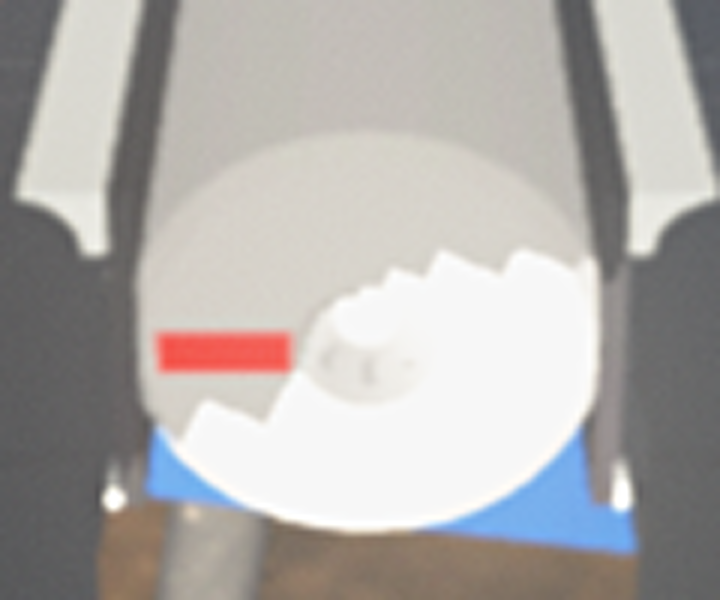

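Run:
```python
from h import *
p=np.array([.5774,.1342,.1165])
servo_line(p+[0,0,.002],feed=.03); pause(.15); st('lift')
a=np.radians(18.0)
r=servo_line(p+[-.085*np.cos(a),-.085*np.sin(a),.002],feed=.06,until_force=15); st('draw %s'%r)
```

```text
lift 9.21 p [0.5768, 0.1342, 0.1175] r [-179.96, 0.08, 26.1] F [-0.6, 0.1, -5.9] T [-0.02, 0.0, -0.05] w 0.0268
draw False 10.78 p [0.4969, 0.108, 0.1186] r [179.99, -0.02, 26.1] F [0.1, -0.2, -6.4] T [-0.06, -0.0, -0.01] w 0.0265
```

Run:
```python
from h import *
p=np.array(current_eef_pos())
servo_line([p[0],p[1],.20],feed=.12); st('up')
move_to([.4766,-.2120,.185],[180,0,-21.9]); pause(.3); st('over')
pose,im=wsnap('w5.png')
for n in ['scene','top']:
    cv2.imwrite(f'pics/{n}5.png',cv2.resize(snapshot(n)[160:360,300:500,::-1] ,None,fx=3,fy=3,interpolation=cv2.INTER_CUBIC))
```

```text
up 11.61 p [0.4963, 0.108, 0.1991] r [-179.97, 0.08, 26.1] F [0.8, -0.4, -5.7] T [0.01, -0.04, -0.05] w 0.027
over 13.12 p [0.477, -0.2111, 0.1851] r [-180.0, -0.01, -21.8] F [-0.1, -0.6, -5.6] T [-0.02, -0.01, 0.05] w 0.0265
w5.png [0.477, -0.2111, 0.1851] [-180.0, -0.01, -21.8] 13.18
```

View pics/w5.png

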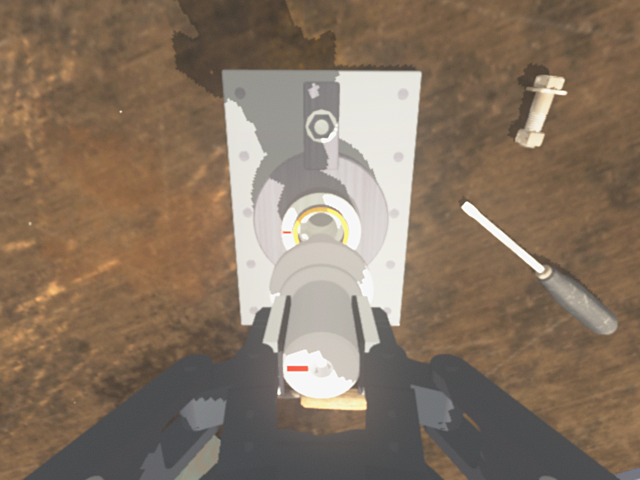

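View pics/scene5.png

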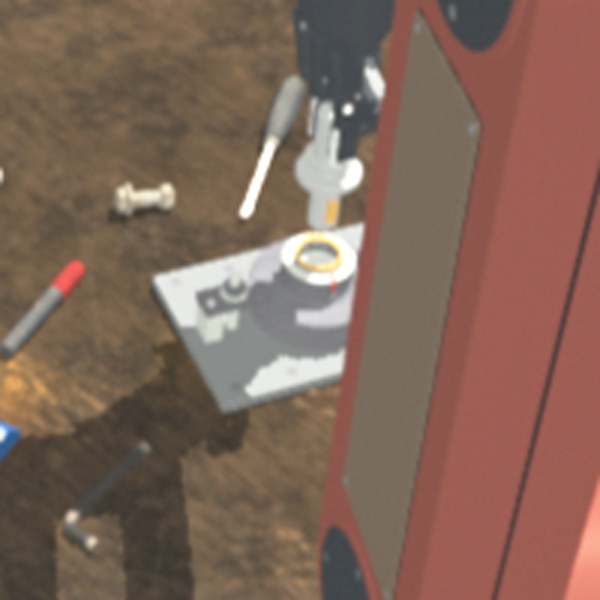

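View pics/top5.png

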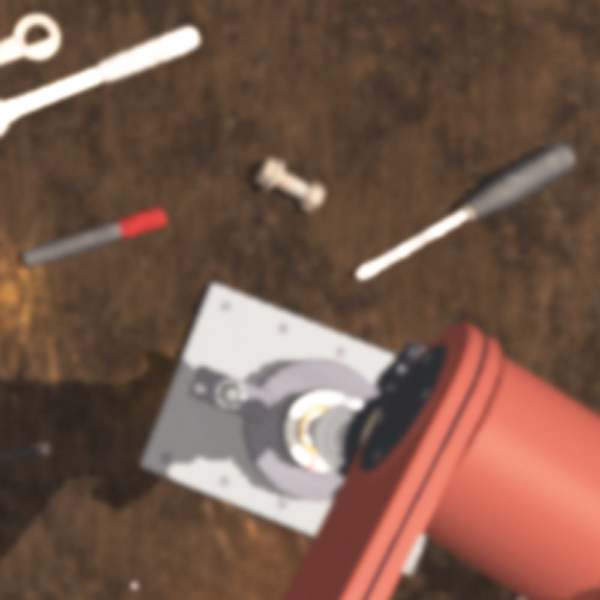

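Run:
```python
from h import *
im=cv2.imread('pics/w5.png'); cv2.imwrite('pics/w5c.png',cv2.resize(im[180:280,260:380],None,fx=6,fy=6,interpolation=cv2.INTER_CUBIC))
p5=([.477,-.2111,.1851],[180,-.01,-21.8]);p2=([.4784,-.2114,.1632],[180,-.02,-21.92])
print(onz('wrist',(321,232),.068,p5),onz('wrist',(319.25,242.7),.068,p2))
print(proj('wrist',[.477,-.2111,.1851+.038],p5))
```

```text
[ 0.4769736  -0.20948809  0.068     ] [ 0.47698988 -0.2099428   0.068     ]
[323.42317744 374.66349772]
```

View pics/w5c.png

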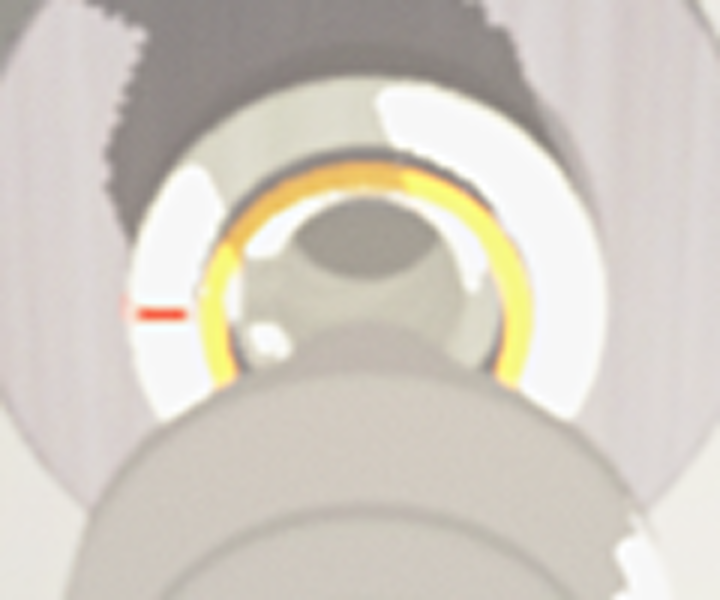

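Run:
```python
from h import *
print(np.round(camera_model('wrist')['hand_eye'],5))
for pose in [([.5773,.1341,.1169],[180,.02,26.1]),([.477,-.2111,.1851],[180,-.01,-21.8])]:
    p=np.array(pose[0]);print(proj('wrist',p+[0,0,.038],pose),proj('wrist',p+[0,0,.0381],pose))
    r=Ro.from_euler('xyz',pose[1],degrees=True).as_matrix(); print(np.round(r,4).tolist())
```

```text
[[ 1.0000e+00 -4.2000e-04  7.1000e-04 -9.6000e-04]
 [ 1.6000e-04  9.4470e-01  3.2794e-01 -8.5860e-02]
 [-8.1000e-04 -3.2794e-01  9.4470e-01 -1.4133e-01]
 [ 0.0000e+00  0.0000e+00  0.0000e+00  1.0000e+00]]
[323.36590087 374.66353334] [323.36793444 374.86019267]
[[0.898, 0.4399, -0.0003], [0.4399, -0.898, -0.0002], [-0.0003, 0.0, -1.0]]
[323.42317744 374.66349772] [323.4254049  374.86015691]
[[0.9285, -0.3714, 0.0002], [-0.3714, -0.9285, -0.0001], [0.0002, 0.0, -1.0]]
```

```bash
cat > cm.py <<'E'
from bench import *
import numpy as np
H=np.array([camera_model('wrist')['hand_eye'] for _ in range(50)]); print(np.round(H[:,:3,3].mean(0),5),np.round(H[:,:3,3].std(0),5))
t=np.array([camera_model('top')['t'] for _ in range(50)]); print(np.round(t.mean(0),5),np.round(t.std(0),5))
E
python3 cm.py; python3 cm.py; python3 cm.py
```

```text
[-0.00096 -0.08586 -0.14133] [0. 0. 0.]
[-0.02855  0.61603  1.07131] [0. 0. 0.]
[-0.00096 -0.08586 -0.14133] [0. 0. 0.]
[-0.02855  0.61603  1.07131] [0. 0. 0.]
[-0.00096 -0.08586 -0.14133] [0. 0. 0.]
[-0.02855  0.61603  1.07131] [0. 0. 0.]
```

Run:
```python
from h import *
p5=([.477,-.2111,.1851],[180,-.01,-21.8]);p=np.array(p5[0])
for z in [.068,.058,.105,.223]: print(z,proj('wrist',[p[0],p[1],z],p5), proj('wrist',[p[0]+.001*np.cos(np.radians(21.8)),p[1]-.001*np.sin(np.radians(21.8)),z],p5)[0])
```

```text
0.068 [321.8285832 233.8793423] 323.1582665677607
0.058 [321.78268657 229.82720284] 323.0677858563786
0.105 [322.03016887 251.6770165 ] 323.55567275467683
0.223 [323.42095332 374.46713373] 326.29745629835327
```

Run:
```python
from h import *
p5=([.477,-.2111,.1851],[180,-.01,-21.8]);p=np.array(p5[0]); y=np.radians(-21.8); ty=np.array([np.sin(y),-np.cos(y),0])
for n,r,z,row in [('topctr',0,.223,368),('flange',20,.176,264.7),('flangetopedge',20,.181,264.7),('collar bot',26,.158,242),('collar top',26,.166,242),('end12',12,.109,233.7),('end8',8,.105,233.7),('hubapex',30,.068,75/6+180),('hubctr',0,.068,232.3)]:
    X=np.array([p[0],p[1],z])-ty*r/1000
    a=proj('wrist',X,p5)[1];s=proj('wrist',X+ty*.001,p5)[1]-a
    print(n,round(a,1),row,'px',round(row-a,1),'mm',round((row-a)/s,2))
```

```text
topctr 374.5 368 px -6.5 mm -2.74
flange 267.2 264.7 px -2.5 mm -1.24
flangetopedge 271.8 264.7 px -7.1 mm -3.41
collar bot 241.4 242 px 0.6 mm 0.33
collar top 247.0 242 px -5.0 mm -2.55
end12 236.3 233.7 px -2.6 mm -1.75
end8 240.2 233.7 px -6.5 mm -4.45
hubapex 194.6 192.5 px -2.1 mm -1.55
hubctr 233.9 232.3 px -1.6 mm -1.25
```

Run:
```python
from h import *
servo_line([.4767,-.2126,.150],feed=.08,rot=[180,0,-22.0]); pause(.1); st('a')
for z in [.140,.134,.129]:
    r=servo_line([.4767,-.2126,z],feed=.03,until_force=12); st('z%.3f %s'%(z,r))
    if r: break
```

```text
a 13.97 p [0.4771, -0.2129, 0.1505] r [179.99, -0.05, -22.0] F [0.2, 0.1, -5.1] T [-0.02, 0.01, 0.03] w 0.0266
z0.140 False 14.45 p [0.4765, -0.2125, 0.1398] r [-179.99, 0.03, -22.0] F [0.6, 0.6, -5.8] T [-0.02, 0.03, 0.02] w 0.0263
z0.134 False 14.8 p [0.4765, -0.2125, 0.1336] r [-179.99, 0.04, -22.0] F [1.1, 0.8, -5.7] T [-0.04, -0.04, -0.02] w 0.0267
z0.129 False 15.12 p [0.4765, -0.2125, 0.1286] r [-180.0, 0.03, -22.0] F [-0.1, -0.8, -5.0] T [-0.0, 0.04, 0.01] w 0.0271
```

Run:
```python
from h import *
for z in [.124,.120,.115,.110,.104]:
    r=servo_line([.4767,-.2126,z],feed=.03,until_force=10); st('z%.3f %s'%(z,r))
    if r: break
```

```text
z0.124 False 15.43 p [0.4766, -0.2126, 0.1237] r [180.0, 0.02, -22.0] F [-0.0, 0.8, -5.6] T [0.04, -0.02, -0.05] w 0.0265
z0.120 False 15.72 p [0.4766, -0.2126, 0.1197] r [179.99, 0.01, -22.0] F [-0.7, 0.0, -5.9] T [0.01, -0.01, 0.0] w 0.027
z0.115 False 16.03 p [0.4766, -0.2126, 0.1146] r [180.0, 0.01, -22.0] F [1.3, 0.7, -5.2] T [0.02, -0.02, -0.02] w 0.0267
z0.110 False 16.35 p [0.4766, -0.2126, 0.1097] r [179.99, 0.01, -22.0] F [0.2, -0.1, -5.6] T [-0.02, -0.03, -0.03] w 0.0267
z0.104 False 16.7 p [0.4766, -0.2126, 0.1037] r [179.99, 0.01, -22.0] F [0.2, -0.2, -5.4] T [0.03, 0.01, -0.01] w 0.0266
```

Run:
```python
from h import *
for z in [.101,.099,.097,.0955,.0945,.0935]:
    r=servo_line([.4767,-.2126,z],feed=.02,until_force=25); st('z%.4f %s'%(z,r))
    if current_wrist_force()[2]>16: break
```

```text
z0.1010 False 17.0 p [0.4768, -0.2126, 0.101] r [-180.0, -0.02, -22.0] F [0.3, -0.1, -6.0] T [0.1, -0.05, 0.02] w 0.0268
z0.0990 False 17.25 p [0.4769, -0.2127, 0.0998] r [180.0, -0.03, -22.0] F [-3.5, 2.8, 4.3] T [0.51, 0.65, -0.04] w 0.0267
z0.0970 False 17.5 p [0.4769, -0.2127, 0.0978] r [179.99, -0.03, -21.99] F [-4.0, 2.8, 5.5] T [0.59, 0.73, 0.06] w 0.0267
z0.0955 False 17.75 p [0.4769, -0.2127, 0.0964] r [179.99, -0.03, -22.0] F [-4.2, 3.2, 6.4] T [0.63, 0.8, 0.02] w 0.0265
z0.0945 False 18.0 p [0.477, -0.2127, 0.0956] r [179.99, -0.03, -21.99] F [-5.3, 2.9, 8.0] T [0.66, 0.87, -0.01] w 0.0267
z0.0935 False 18.25 p [0.477, -0.2127, 0.095] r [179.99, -0.03, -21.99] F [-6.1, 4.1, 11.0] T [0.82, 1.09, 0.01] w 0.0267
```

Run:
```python
from h import *
for z in [.0925,.0915,.0905,.0895,.0885]:
    r=servo_line([.4767,-.2126,z],feed=.02); st('z%.4f %s'%(z,r))
    if current_wrist_force()[2]>22: break
pause(.3); st()
pose,im=wsnap('w6.png'); s=snapshot('scene'); cv2.imwrite('pics/s6.png',cv2.resize(s[180:320,330:450,::-1],None,fx=4.2,fy=4.2,interpolation=cv2.INTER_CUBIC))
```

```text
z0.0925 False 18.5 p [0.477, -0.2127, 0.0949] r [179.99, -0.02, -21.98] F [-10.0, 6.4, 17.3] T [1.06, 1.65, -0.04] w 0.0265
z0.0915 False 18.75 p [0.477, -0.2127, 0.0949] r [179.99, -0.01, -21.98] F [-13.0, 7.8, 26.0] T [1.4, 2.22, -0.04] w 0.0265
 19.05 p [0.477, -0.2127, 0.0949] r [179.98, -0.01, -21.98] F [-13.0, 8.3, 24.1] T [1.38, 2.11, -0.02] w 0.0268
w6.png [0.477, -0.2127, 0.0949] [179.98, -0.01, -21.98] 19.1
```

View pics/w6.png

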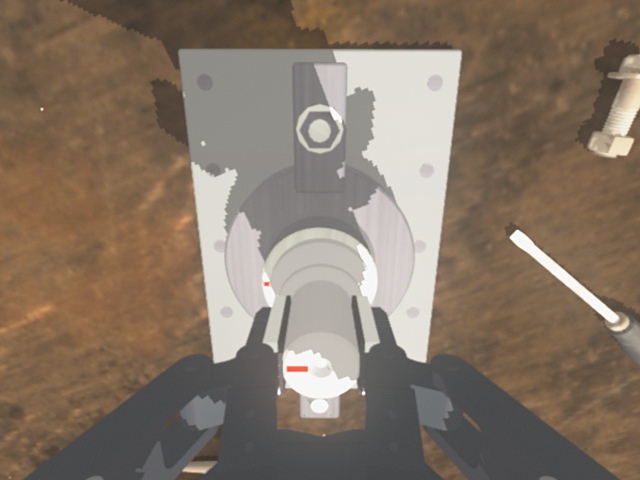

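View pics/s6.png

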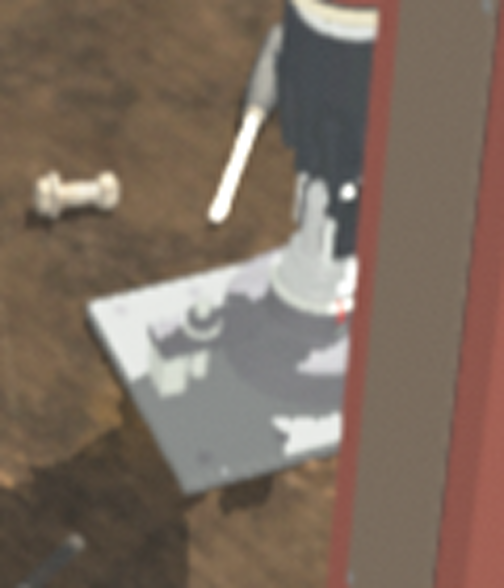

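Run:
```python
from h import *
im=cv2.imread('pics/w6.png'); cv2.imwrite('pics/w6c.png',cv2.resize(im[215:315,250:390],None,fx=5.5,fy=5.5,interpolation=cv2.INTER_CUBIC))
pause(.6); st(); s=snapshot('top'); cv2.imwrite('pics/top6.png',s[:,:,::-1]); st()
```

```text
19.75 p [0.477, -0.2127, 0.0949] r [179.98, -0.02, -21.98] F [-11.8, 7.2, 25.0] T [1.38, 2.15, -0.02] w 0.0264
 19.8 p [0.4771, -0.2128, 0.0949] r [179.98, -0.02, -21.98] F [-11.5, 9.1, 25.7] T [1.4, 2.14, -0.04] w 0.0269
```

View pics/w6c.png

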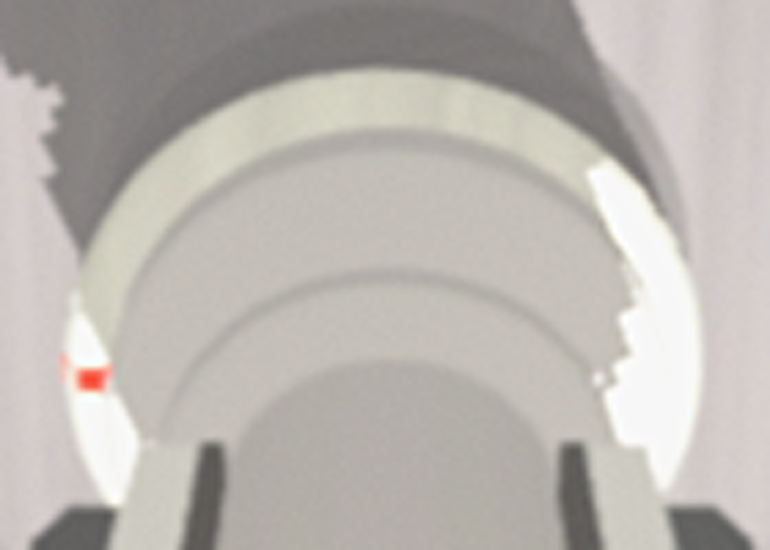

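View pics/top6.png

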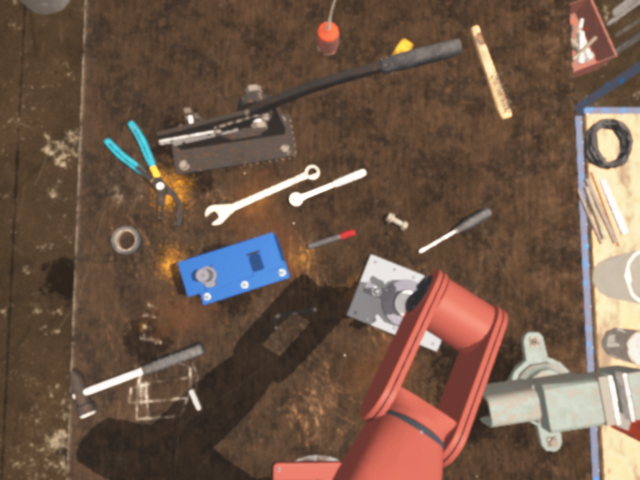

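The wrist crop shows the collar flat on the hub face, with no ring or gap visible. The hub's red line at crop (90,380) points the same way as the shaft's line. The top view shows the plain shaft still in its slot at about (205,275) and the tools where they were. The push is steady at about 25 N.

Run:
```python
from h import *
finish_job(); st()
```

```text
the job is handed in; nothing more can be done
the job is handed in; nothing more can be done
```

The keyed shaft is fitted in the pulley hub with its collar pressed down onto the hub face. I handed the job in at about 19.8 s of the 61 s, with the arm still gripping and pushing.

I drew the shaft 85 mm level out of the open front of its slot, and the sideways force was near zero when it came clear. I then turned it about 48° to match the fixture (yaw −22°) and lowered it. The key went into the keyway without resistance.

**Last checks:**
- **Depth:** pushing harder, from 11 N to 26 N, moved the tool only 0.1 mm further. It stopped at 94.9 mm, which puts the shaft's lower end 43 mm below the bore mouth, the fully home depth.
- **Push:** the final upward force on the tool was a steady 25 N or so over the last second. About 9 N is the ring's spring less the shaft's weight; the rest is the collar bearing on the hub face.
- **Grip:** the shaft's red line was at the same place in the wrist picture before and after pressing, so it had not slipped in the fingers.
- **Surroundings:** the last overhead picture shows the plain shaft in its slot and all the tools where they were.

**What disagreed:**
- The wrist camera placed the shaft and hub 3–4 mm from where the overhead camera did, and its reported calibration changed slightly during the job. I used differences between shaft and hub measured with the same camera, and the fit went in without a search.
- A sideways force of about 14 N remained on the wrist at the end. I left it, because it was steady and well under the 120 N limit.

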